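# Set the filter wheel and take a photometer reading

## Robot

A 6-joint arm with a two-finger parallel gripper is mounted at the origin on a cart in front of the work surface, level with it; the furniture and walls round the work are solid. World frame = base frame: x ahead of the robot, y to its left, z up, the work surface at z = 0. Lengths are in m, angles in rad, forces in N, time in s.
With the tool pointing down it reaches from about 0.35 to 0.85 m from the base axis. Payload 8.1 kg.
Tool frame: the origin (TCP) lies between the finger pads; the fingertips stand 11 mm ahead of it and the grasp point (between the pads) lies 8 mm behind it (robot.tips_ahead is the distance from the TCP to the fingertips, in m); z points along the fingers, y is the line along which they close (so a half turn about z gives the same grasp; the last joint's range is limited). The gripper opens to 93 mm and grips with 3 to 60 N. Pads are 15 mm wide; open, the fingers measure 128 mm over their backs; the gripper's body (75 mm by 188 mm) begins 65 mm behind the grasp point.
Start: joints at [1.218, 0.13, 1.488, -0, 1.523, -0.085], TCP at [0.159, 0.579, 0.23] pointing down, gripper open.
Joint ranges: [-2.96, 2.96], [-0.89, 2.26], [0.02, 2.5], [-1.34, 4.48], [0, 2.73], [-2.66, 2.66]. Speed limits (rad/s): [2.39, 2.39, 2.79, 3.14, 3.14, 3.14].

## Interface

Orientations are given as a rotation vector (axis times angle).
In Python, from plant import robot gives the robot as it stands. The module is installed in compiled form; this text tells all that it offers.
- The arm moves only by the tool move_arm, never from a script. Its argument "deltas" is one flat list of numbers, 7 for each row, row after row: the shift along the tool's x, y, z in m, then the turn, a rotation vector about the tool's x, y, z in rad, then the opening, from 0 (shut) to 1 (fully open). A call has 1 to 12 rows; each row is the pose to reach, as a shift and turn from the pose commanded when the call began, along the tool's axes at that moment; what a row does not reach only later rows make up. A row lasts 1/8 s, in which the tool goes at most 62.5 mm and 10.7 degrees, less where a joint would pass 70% of its speed; a pose out of reach is approached as far as the arm can. A call with a gripper value outside its range is refused whole. The fingers move at their own pace and stop on an object; "squeeze" is the grip in N (left out, the last holds). Time passes only in rows, so rows that repeat a pose let the fingers close. It gives the time, the measured TCP pose, the force, the opening and the grip force at its end, in the units of the state.
- robot.read_state(): the state, without advancing time (a new reading comes with each control period).
- robot.read_camera(name): name is "scene" or "top"; returns (picture, depth): 420x560x3 uint8, red, green, blue; 420x560 float32, m along the optical axis (not along the pixel's ray), 0 where there is no reading.
- robot.camera_model(name): a dict with "K" (3x3 intrinsics, pixels), "R" (3x3) and "t" (3): a world point X has camera coordinates R X + t. Camera axes: x right, y down, z forward; pixel columns grow to the right and rows downward; lengths in m; the calibration is good to about 2 mm. A picture is of the moment at which its call begins. camera_model takes no time and is no camera call.
- robot.close_job(): hands the job in; it is judged then, once.
Trained networks look in the newest picture that a camera, given by its name, has taken for a name from the list of things; names that differ only in an ending like _2 or _b are one class to them, and where a whole thing is asked for, a point or a joint stands for the part that bears it (a point fixed in the world has none). Each returns a list of dicts, best first, with "confidence" (0 to 1); they miss things now and then, are a little off and sometimes report something else, mostly with a low value. They report only what shows in the picture. A call takes as long as a camera call. They do not tell look-alikes from the thing itself.
- robot.recognise(camera, label): "uv" ([column, row] in pixels, amid what is visible of it).
The state is a dict: "t": time; "q": joint angles; "dq": joint speeds; "joint_torque": joint torques, N m; "tool_pos": TCP position; "orientation": TCP orientation; "force": force on the tool from outside, world axes, zero at the start; "wrist_torque": the same for the moment, N m; "opening": finger opening in m; "gripper_force": force on a finger pad.
Only numpy, scipy, OpenCV 4.12 (cv2) and the standard library are available. Lean on these libraries where they do the work, as an engineer would, in place of code of your own. Each camera call takes 0.05 s, during which the arm holds its last target. There are 200 camera calls.

## Task

Take a reading of the clear sample box with the bench photometer, in this order. Stand the box upright in the middle of the metal pad in front of the photometer, with its long sides running front to back like the pad's; next squeeze the two tabs on the filter wheel's hub and turn the wheel, click by click, until its one square window sits under the open lens ring, and let the tabs spring out so that the wheel is locked; then slide the shutter fin fully open, away from the wheel; and only then push the round read button fully down and let it come up. Leave the brown bottle, the beaker and the timer where they are.

Things in the scene. Friction and masses are not known exactly. Their poses are not given: they have to be found in the camera images.
- photometer: Fixed white box on a grey foot plate, top 50 mm above the worktop. Origin at worktop height; x runs from its front to its back (away from the robot at yaw 0), y to its left. Box x -80..100, y -125..130 mm; the 6 mm foot plate reaches forward to x -190 mm and carries the metal pad. The filter wheel's vertical axis is at x 0, y +50 mm. Place and yaw vary.
- pad_top (a point): Centre of the top of the flat aluminium pad in front of the box (90 mm along photometer x, 70 mm along y, no rim, top 12 mm above the worktop). Axes as the photometer's.
- sample_box_mid (a point): Centre (half-way up, 32.5 mm above its underside) of the small clear plastic sample box with a pale fixed lid: 55 mm along its x, 77 mm along its y, 65 mm high, 0.08 kg, loose. The lid is a band from 53 to 64 mm up, 55 x 76 mm, overhanging the 50 x 72 mm walls by 2 to 3 mm; pinch it across the 55 mm width.
- sample_box: The same clear box; origin at the centre of its underside.
- brown_bottle_mid (a point): Centre of the standing brown bottle with a red cap (58 mm diameter, 125 mm high), a bystander. It and the clear box may have swapped places.
- beaker_mid (a point): Centre of the glass beaker (68 mm diameter, 87 mm high), a bystander.
- bench_timer: Flat white bench timer (64 x 64 x 19 mm), a bystander; origin at the centre of its underside.
- filter_wheel (a joint): Angle of the dark filter wheel (144 mm across, top 61 mm above the worktop), rad, + = counter-clockwise from above; 0 = square window under the lens ring. Eight sprung detents 0.785 rad (45 deg) apart, 0.2 Nm, pull it to the nearest position when let go. Starts 2 to 4 clicks counter-clockwise of 0; free to turn either way to any position. Locked unless both tabs are squeezed.
- hub_grip (a point): Point on the wheel's axis, 107 mm above the worktop, the height to pinch the tabs; turns with the wheel. Two black upright tabs stand on the wheel's own +y and -y sides: outer faces 58 mm apart when out, 44 fully squeezed; 26 mm wide, 69 to 119 mm above the worktop. At wheel angle 0 their line is the photometer's y axis. Nothing else near is higher than 79 mm, but the hub core (113 mm).
- tab_a (a joint): Travel of the tab on the wheel's +y side, m: 0 = out (locks the wheel in its slot), 0.007 = fully in. Spring 2 N at the start, 5.5 N fully in; the lock frees at about 0.005 and both tabs must be in while the wheel turns. A pinch on both tabs squeezes them.
- tab_b (a joint): The same for the tab on the wheel's -y side.
- square_window (a point): Centre of the wheel's only square window (30 mm frame; the other seven are round), 50 mm from the wheel's axis along the wheel's own +x, on top of the wheel.
- lens_ring (a point): Centre of the fixed open lens ring (42 mm outside), 50 mm behind the wheel's axis (photometer +x), its top 74 mm above the worktop, carried by a post at the back edge. The window in use is seen through it.
- shutter (a joint): Travel of the shutter, m: 0 = shut (blade over the light port), 0.045 = fully open. It slides toward photometer -y (right, away from the wheel) and stays where it is left; friction about 1.5 N.
- shutter_fin (a point): Middle of the upright part of the black shutter fin on top of the box, 75 mm above the worktop: 12 mm thick along photometer x, 28 mm long along y, its top 14 mm higher than this point.
- read_button (a joint): Travel of the read button, m: 0 = up, 0.006 = fully down (about 5 N, springs back). Pressing down increases it.
- read_button_top (a point): Centre of the top of the round black read button (32 mm across) on top of the box behind the shutter fin; pressed straight down.
Not all that is in view belongs to the job. Leave any red look-alike of the sample_box alone.

How it is judged:
On the way, in this order (a step that is already met when the one before it is completed fails the run):
1. the clear box stands released in the middle of the pad, square to it (horizontal distance between sample_box_mid and pad_top below 0.013 m and angle between sample_box_mid's own z axis and vertical below 0.1 rad and z of sample_box_mid in the frame of pad_top between 0.027 and 0.038 m and angle between the y axis of sample_box_mid and the x axis of pad_top, either way round below 0.2 rad and contact force between sample_box and the fingers below 0.1 N), for 0.2 s.
2. the square window is under the lens ring, tabs out (horizontal distance between square_window and lens_ring below 0.005 m and value of joint each of tab_a, tab_b below 0.002 m), for 0.2 s.
3. the shutter is fully open (value of joint shutter above 0.04 m), for 0.1 s.
4. the read button is pressed fully down (value of joint read_button above 0.0045 m), for 0.05 s.
At the end, for the whole second after the job is handed in: Clear box released, upright (0.1 rad), at rest, within 13 mm of the pad's centre, square to it (0.2 rad); square window within 5 mm of the lens ring's centre, both tabs out (under 2 mm); shutter open over 40 of 45 mm; read button up again (under 2 mm) after a press of over 4.5 of 6 mm (all of step 1 and all of step 2 and linear speed of sample_box below 0.02 m/s and value of joint shutter above 0.04 m and value of joint read_button below 0.002 m); the robot touches nothing.
It fails at once if the clear box is tipped over (more than 0.6 rad) (angle between sample_box_mid's own z axis and vertical above 0.6 rad).
It fails at once if the shutter is opened (over 20 mm) while the square window is not under the lens ring (value of joint shutter above 0.02 m and horizontal distance between square_window and lens_ring above 0.012 m).
It fails at once if the read button is pressed (over 4.5 mm) before the shutter is open (value of joint read_button above 0.0045 m and not (value of joint shutter above 0.04 m)).
It fails at once if the brown bottle, the beaker or the timer is moved by more than 30 mm (distance of any of brown_bottle_mid, beaker_mid, bench_timer from where it was at the start of the episode above 0.03 m).
It also fails if it takes over 72 s, if anything falls off the work surface, if the arm or the gripper's body presses on something with over 40 N, if the wrist force passes 120 N, or if a joint passes its speed limit or range.

## Working session

There is one attempt and no reset: what is moved stays moved. The work goes in short steps, Python scripts to look and compute and a tool call to move; the robot and the scene stay as the last step left them, time stands still between calls to the robot, and variables do not carry over. Pictures are saved under pics/ and viewed, at most 10 in all, crops included, and the job is handed in when it is done.

Besides the shell and the picture viewer there is one more tool, called after "Emit:" in YAML: its name, and indented under it one key for each argument. move_arm: Moves the arm, as the interface text tells. Its arguments: {"type":"object","properties":{"deltas":{"type":"array","items":{"type":"number"}},"squeeze":{"type":"number"}},"required":["deltas"]}

```bash
mkdir -p pics; cat > h.py <<'E'
import numpy as np, cv2
from scipy.spatial.transform import Rotation as Ro
from plant import robot
def cam(n):
    m=robot.camera_model(n); return np.array(m["K"]),np.array(m["R"]),np.array(m["t"])
def ray_z(n,uv,z):
    K,R,t=cam(n); d=R.T@np.linalg.solve(K,[uv[0],uv[1],1]); c=-R.T@t
    return c+d*(z-c[2])/d[2]
def px3(n,uv,dep):
    K,R,t=cam(n); return R.T@(np.linalg.solve(K,[uv[0],uv[1],1])*dep-t)
def cloud(n,dep):
    K,R,t=cam(n); v,u=np.mgrid[:dep.shape[0],:dep.shape[1]]
    P=np.stack([u,v,np.ones_like(u)],-1)@np.linalg.inv(K).T*dep[...,None]
    return (P-t)@R
def tri(ps):
    A=[];b=[]
    for n,uv in ps:
        K,R,t=cam(n); P=K@np.c_[R,t]
        for i in range(2):
            r=uv[i]*P[2]-P[i]; A.append(r[:3]); b.append(-r[3])
    return np.linalg.lstsq(np.array(A),np.array(b),rcond=None)[0]
def save(n,img): cv2.imwrite("pics/"+n,img[...,::-1])
E
python3 - <<'E'
from h import *
np.set_printoptions(precision=4,suppress=True)
for n in("scene","top"):
    im,d=robot.read_camera(n); save(n+"0.png",im); np.savez(n+"0.npz",im=im,d=d)
    K,R,t=cam(n); print(n,K[0,0],-R.T@t,R[2])
    for l in["photometer","sample_box","brown_bottle_mid","beaker_mid","bench_timer","filter_wheel","hub_grip","square_window","lens_ring","shutter_fin","read_button_top","pad_top","sample_box_mid"]:
        r=robot.recognise(n,l)
        for q in r[:3]:
            u,v=map(int,np.round(q["uv"])); print(l,np.round(q["uv"],1),round(q["confidence"],2),px3(n,q["uv"],d[min(max(v,0),419),min(max(u,0),559)]))
print(robot.read_state())
E
```

```text
scene 467.6790150572033 [ 0.0459 -0.7886  1.2332] [ 0.3285  0.5602 -0.7604]
photometer [300.3 253.7] 0.83 [ 0.5305 -0.1328  0.0528]
photometer [339.2 236. ] 0.5 [ 0.6653 -0.1435  0.0662]
sample_box [259.8 186.4] 0.88 [0.5535 0.1646 0.0616]
sample_box [167.6 170.8] 0.72 [0.3081 0.3874 0.0622]
sample_box [254.1 164.1] 0.59 [0.5888 0.2709 0.0593]
brown_bottle_mid [215.2 182.2] 0.78 [0.4228 0.2379 0.0827]
bench_timer [282.5 327.3] 0.57 [ 0.3712 -0.2972  0.0134]
filter_wheel [302.4 228.4] 0.97 [ 0.5693 -0.0788  0.0931]
filter_wheel [281.2 328.2] 0.47 [ 0.3681 -0.2956  0.0081]
hub_grip [303.7 223.2] 0.6 [ 0.5727 -0.0783  0.1161]
square_window [300.9 226.2] 0.63 [ 0.5665 -0.0739  0.1004]
square_window [301.3 224.2] 0.21 [ 0.565  -0.0771  0.1148]
lens_ring [301.7 253. ] 0.75 [ 0.0459 -0.7886  1.2332]
shutter_fin [311.9 254.6] 0.48 [ 0.5593 -0.1531  0.0531]
read_button_top [341.5 237.1] 0.58 [ 0.6696 -0.15    0.0652]
pad_top [303.5 253. ] 0.97 [ 0.5438 -0.1308  0.0445]
sample_box_mid [169.6 171.4] 0.72 [0.3148 0.3883 0.055 ]
sample_box_mid [251.9 159.3] 0.61 [0.5915 0.2923 0.0637]
sample_box_
[... 1124 characters left out ...]
pad_top [390.  273.2] 0.32 [ 0.3585 -0.3046  0.022 ]
sample_box_mid [225.8 200.6] 0.97 [0.5721 0.184  0.0655]
sample_box_mid [183.6 190.2] 0.95 [0.6028 0.3086 0.0655]
sample_box_mid [146.9 287. ] 0.86 [0.321  0.4092 0.0663]
{'t': 1.4, 'q': array([ 1.2176,  0.1304,  1.4882,  0.    ,  1.523 , -0.0854]), 'dq': array([-0.001 ,  0.0013,  0.0018, -0.0005,  0.0014,  0.0007]), 'joint_torque': array([ -0.0014, -55.9757, -49.2042,   0.0766,   0.0228,  -0.    ]), 'tool_pos': array([0.1587, 0.5786, 0.2297]), 'orientation': array([-0.4194, -3.1135, -0.    ]), 'force': array([0.245 , 0.3806, 0.0831]), 'wrist_torque': array([-0.0283,  0.0061, -0.0003]), 'gripper_force': 0.0, 'opening': 0.09284403562302306}
```

```bash
python3 - <<'E'
from h import *
a=np.load("top0.npz")["im"]; b=np.load("scene0.npz")["im"]
save("c1.png",cv2.resize(a[90:350,110:430],(800,600*260*320//(320*240)) if 0 else (738,600),interpolation=cv2.INTER_CUBIC))
save("c2.png",cv2.resize(b[130:350,130:400],(736,600),interpolation=cv2.INTER_CUBIC))
E
```

```text
(no output)
```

View pics/c1.png

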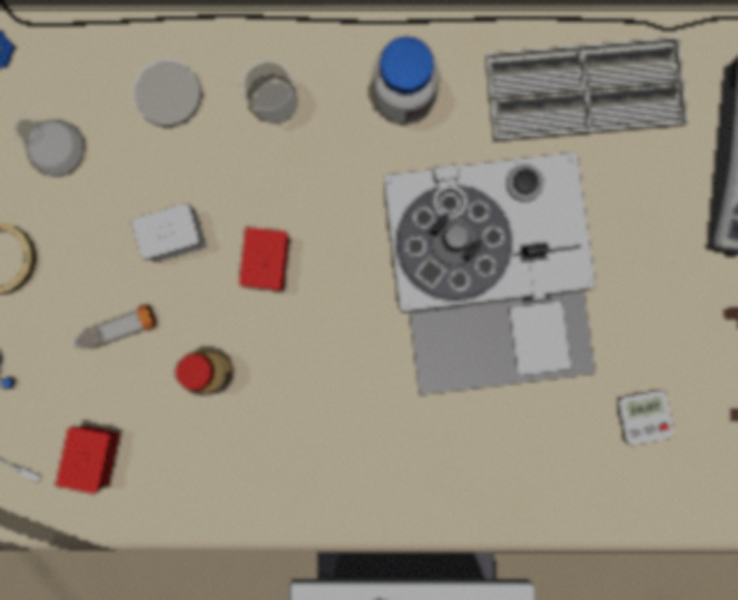

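View pics/c2.png

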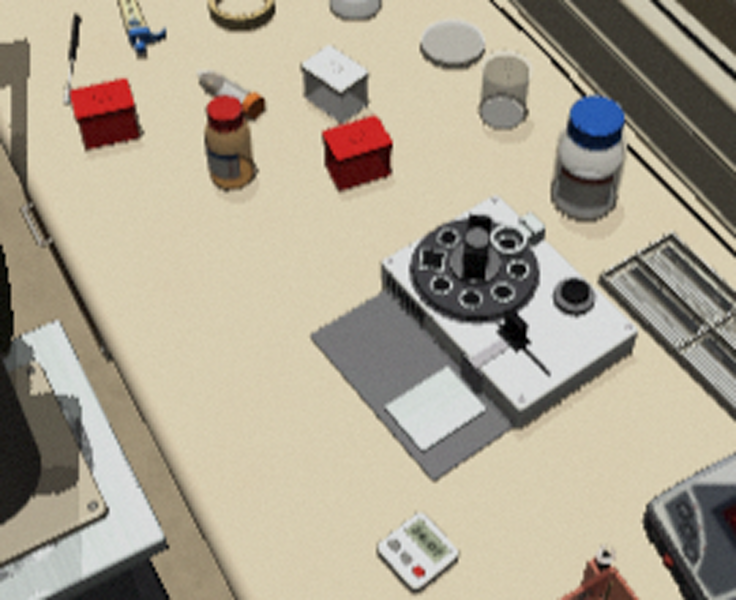

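c1 (top) and c2 (scene) show three boxes of the same shape. One has a white lid and clear walls, at about (183,190) in top and (252,160) in scene. The other two are red, at (225,201) and (148,290) in top. The white-lidded clear one fits the description. The square window is at crop c1 (431,272), about 3 clicks counter-clockwise from the lens ring at (449,200). The bottle is at (197,250), the beaker at (228,130) and the timer at (388,270).

```bash
cat > m.py <<'E'
from h import *
np.set_printoptions(precision=4,suppress=True)
deg=np.degrees
def rect(P,name):
    (c,s,_)=r=cv2.minAreaRect((P[:,:2]*1000).astype(np.float32)); q=cv2.boxPoints(r)
    e=[q[1]-q[0],q[2]-q[1]]; print(name,len(P),"c",np.array(c)/1000,[(round(float(np.linalg.norm(k)),1),round(float(deg(np.arctan2(k[1],k[0]))),2)) for k in e],"z",np.median(P[:,2]))
for n in("top","scene"):
    z=np.load(n+"0.npz"); im,d=z["im"],z["d"]; C=cloud(n,d); ok=d>0
    def near(x,y,r): return ok&(abs(C[...,0]-x)<r)&(abs(C[...,1]-y)<r)
    hsv=cv2.cvtColor(im,cv2.COLOR_RGB2HSV); white=(hsv[...,1]<40)&(hsv[...,2]>120)
    def big(m):
        k,l,s,_=cv2.connectedComponentsWithStats(m.astype(np.uint8)); return l==1+np.argmax(s[1:,4])
    # ray-plane variant: use pixel mask + nominal plane, independent of depth noise
    def plane(m,h):
        v,u=np.nonzero(m); K,R,t=cam(n); D=np.c_[u,v,np.ones(len(u))]@np.linalg.inv(K).T@R; c=-R.T@t
        return c+D*((h-c[2])/D[:,2])[:,None]
    m=big(near(.6,.31,.07)&(C[...,2]>.052)&(C[...,2]<.08)&white); rect(C[m],n+" lid depth"); rect(plane(m,.065),n+" lid plane")
    m=big(near(.58,-.1,.2)&(C[...,2]>.042)&(C[...,2]<.058)&white); rect(C[m],n+" box depth"); rect(plane(m,.05),n+" box plane")
    m=big(near(.45,-.15,.09)&(C[...,2]>.004)&(C[...,2]<.02)&white&(hsv[...,2]>165)); rect(C[m],n+" pad depth"); rect(plane(m,.012),n+" pad plane")
    m=near(.58,-.05,.05)&(C[...,2]>.095)&(C[...,2]<.13); rect(C[m],n+" hub depth")
    m=near(.665,-.143,.03)&(C[...,2]>.058); rect(C[m],n+" button")
    m=near(.57,-.16,.03)&(C[...,2]>.062); rect(C[m],n+" fin")
for nm,a,b in[("lid",(183.6,190.2),(251.9,159.3)),("button",(337.4,168.5),(341.5,237.1)),("hub",(304.3,194.4),(303.7,223.2))]:
    print(nm,tri([("top",a),("scene",b)]))
a=np.load("top0.npz")["im"]; b=np.load("scene0.npz")["im"]
f=lambda i,u,v,s=32:cv2.resize(i[v-s:v+s,u-s:u+s],(380,380),interpolation=cv2.INTER_CUBIC)
save("c3.png",np.hstack([f(a,183,191),f(b,252,162)]))
E
python3 m.py
```

```text
top lid depth 482 c [0.6041 0.3177] [(78.0, -72.02), (54.7, 17.98)] z 0.06431002285321546
top lid plane 482 c [0.6034 0.3161] [(77.8, -73.0), (55.9, 17.0)] z 0.06499999999999995
top box depth 2664 c [ 0.6043 -0.0982] [(254.9, -83.12), (185.5, 6.88)] z 0.049651947876987776
top box plane 2664 c [ 0.6033 -0.0978] [(253.5, -82.93), (183.9, 7.07)] z 0.050000000000000044
top pad depth 545 c [ 0.4694 -0.1697] [(64.5, -82.6), (81.9, 7.4)] z 0.011685264174250812
top pad plane 545 c [ 0.4694 -0.1693] [(63.7, -82.38), (82.2, 7.62)] z 0.01200000000000001
top hub depth 138 c [ 0.5902 -0.0518] [(26.1, -39.16), (59.3, 50.84)] z 0.11395757734800954
top button 200 c [ 0.6672 -0.1422] [(45.8, -72.81), (46.8, 17.19)] z 0.06474591201731647
top fin 48 c [ 0.5775 -0.1544] [(28.5, -86.03), (11.7, 3.97)] z 0.08770304906709186
scene lid depth 215 c [0.6027 0.3129] [(77.6, -72.56), (59.6, 17.44)] z 0.06280035726036494
scene lid plane 215 c [0.6025 0.3111] [(75.1, -73.14), (52.9, 16.86)] z 0.06499999999999995
scene box depth 1769 c [ 0.6052 -0.1046] [(254.9, -83.46), (185.2, 6.54)] z 0.0486067250596714
scene box plane 1769 c [ 0.6045 -0.1051] [(252.2, -83.62), (179.9, 6.38)] z 0.050000000000000044
scene pad depth 576 c [ 0.4701 -0.1714] [(73.4, -81.95), (92.2, 8.05)] z 0.010723917004261545
scene pad plane 576 c [ 0.4691 -0.1723] [(69.0, -82.65), (89.0, 7.35)] z 0.01200000000000001
scene hub depth 161 c [ 0.5899 -0.0572] [(27.5, -34.05), (62.7, 55.95)] z 0.11099201895058841
scene button 144 c [ 0.6662 -0.1477] [(44.0, -36.29), (47.3, 53.71)] z 0.06516667876356327
scene fin 69 c [ 0.5768 -0.1608] [(30.5, -86.74), (12.8, 3.26)] z 0.08228223390753511
lid [0.605  0.316  0.0374]
button [ 0.6709 -0.1462  0.0593]
hub [ 0.5928 -0.0475  0.069 ]
```

```bash
sleep 1
```

```text
(no output)
```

View pics/c3.png

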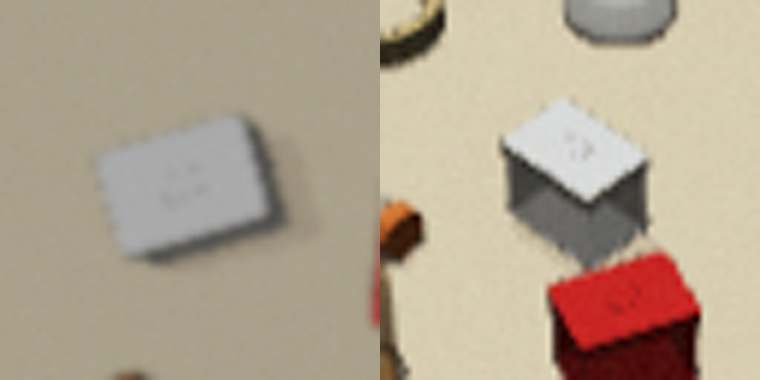

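c3 confirms it: the box with the pale lid and see-through walls is the sample box, centred at top (183,191). Its neighbour is the red look-alike. I'll move above it now.

```bash
cat > go.py <<'E'
import sys
from h import *
def go(x,y,z,yaw,quiet=0):
    s=robot.read_state(); p=np.array(s["tool_pos"]); R=Ro.from_rotvec(s["orientation"]).as_matrix()
    a=np.radians(yaw); Y=np.array([np.cos(a),np.sin(a),0]); Z=np.array([0,0,-1.]); T=np.c_[np.cross(Y,Z),Y,Z]
    print("t",round(s["t"],2),"pos",p.round(4),"yaw",np.degrees(np.arctan2(R[1,1],R[0,1])).round(2),"q6",s["q"][5].round(2),"open",round(s["opening"],4),
     "\nd",(R.T@(np.array([x,y,z])-p)).round(4),"rot",Ro.from_matrix(R.T@T).as_rotvec().round(4))
if __name__=="__main__": go(*map(float,sys.argv[1:]))
E
python3 go.py .603 .314 .13 17.3
```

```text
t 1.4 pos [0.1587 0.5786 0.2297] yaw 74.66 q6 -0.09 open 0.0928 
d [-0.4984 -0.1377  0.0996] rot [ 0.     -0.      1.0011]
```

Emit:
move_arm:
  deltas: [-0.498,-0.138,0.05,0,0,1.0,1,-0.498,-0.138,0.05,0,0,1.0,1,-0.498,-0.138,0.05,0,0,1.0,1,-0.498,-0.138,0.05,0,0,1.0,1,-0.498,-0.138,0.05,0,0,1.0,1,-0.498,-0.138,0.05,0,0,1.0,1,-0.498,-0.138,0.05,0,0,1.0,1,-0.498,-0.138,0.05,0,0,1.0,1,-0.498,-0.138,0.1,0,0,1.0,1,-0.498,-0.138,0.1,0,0,1.0,1,-0.498,-0.138,0.1,0,0,1.0,1]
  squeeze: 15

```text
t: 2.78
tool_pos: [0.6022, 0.3143, 0.1305]
orientation: [-1.86, -2.531, -0.0]
force: [0.3, 1.2, -0.3]
opening: 0.093
gripper_force: 0.0
```

```bash
python3 - <<'E'
from h import *
import go; go.go(.603,.314,.0505,17.3)
for n in("scene","top"):
    im,d=robot.read_camera(n); np.savez(n+"1.npz",im=im,d=d)
    K,R,t=cam(n); p=np.array(robot.read_state()["tool_pos"]); q=K@(R@p+t); print(n,q[:2]/q[2])
a=np.load("scene1.npz")["im"];b=np.load("top1.npz")["im"]
f=lambda i,u,v,s=45:cv2.resize(i[v-s:v+s,u-s:u+s],(400,400),interpolation=cv2.INTER_CUBIC)
save("c4.png",np.hstack([f(a,250,155),f(b,183,185)]))
E
```

```text
t 2.77 pos [0.6022 0.3143 0.1305] yaw 17.38 q6 0.1 open 0.093 
d [-0.0006  0.0007  0.08  ] rot [ 0.     -0.0003  0.0013]
scene [251.16595827 140.22662922]
top [175.53314418 186.9180997 ]
```

View pics/c4.png

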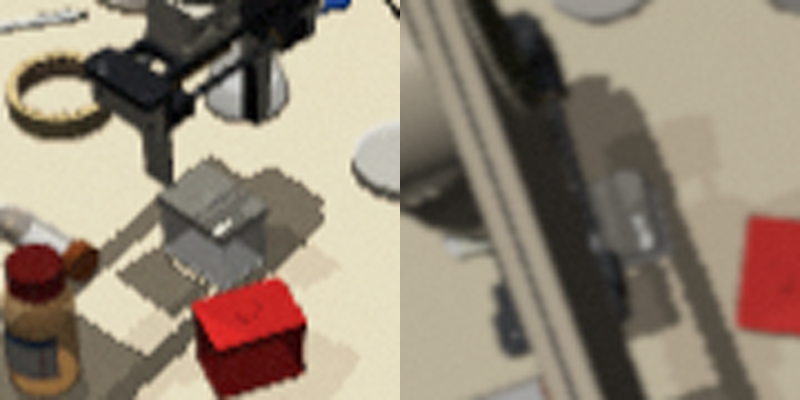

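c4 shows the open fingers straddling the clear box in the scene view: finger tips at crop (160,175) and (258,115), with the lid between and below them. I'll lower and pinch.

Emit:
move_arm:
  deltas: [0,0,0.04,0,0,0,1,0,0,0.08,0,0,0,1,0,0,0.08,0,0,0,1,0,0,0.08,0,0,0,0.5,0,0,0.08,0,0,0,0.5,0,0,0.08,0,0,0,0.5,0,0,0.08,0,0,0,0.5]
  squeeze: 15

```text
t: 3.75
tool_pos: [0.603, 0.314, 0.0505]
orientation: [1.86, 2.531, 0.002]
force: [1.4, 0.7, 0.3]
opening: 0.0572
gripper_force: 0.2
```

Emit:
move_arm:
  deltas: [0,0,0,0,0,0,0.3,0,0,0,0,0,0,0.3,0,0,-0.05,0,0,0,0.3,0,0,-0.12,0,0,0,0.3,0,0,-0.12,0,0,0,0.3,0,0,-0.12,0,0,0,0.3]

```text
t: 4.5
tool_pos: [0.6027, 0.3139, 0.1699]
orientation: [1.86, 2.531, 0.001]
force: [-0.8, 0.4, -1.0]
opening: 0.0549
gripper_force: 15.0
```

```bash
python3 go.py .4697 -.1707 .17 96.9
```

```text
t 4.5 pos [0.6027 0.3139 0.1699] yaw 17.36 q6 0.1 open 0.0549 
d [-4.228e-01 -2.715e-01 -3.000e-04] rot [ 8.0000e-04  6.0000e-04 -1.3883e+00]
```

Emit:
move_arm:
  deltas: [-0.03,-0.02,0,0,0,-0.1,0.3,-0.075,-0.048,0,0,0,-0.25,0.3,-0.125,-0.08,0,0,0,-0.4,0.3,-0.175,-0.112,0,0,0,-0.56,0.3,-0.225,-0.145,0,0,0,-0.73,0.3,-0.275,-0.177,0,0,0,-0.9,0.3,-0.325,-0.21,0,0,0,-1.06,0.3,-0.37,-0.24,0,0,0,-1.22,0.3,-0.405,-0.26,0,0,0,-1.35,0.3,-0.423,-0.2715,0,0,0,-1.388,0.3,-0.423,-0.2715,0.04,0,0,-1.388,0.3,-0.423,-0.2715,0.06,0,0,-1.388,0.3]

```text
t: 6.0
tool_pos: [0.4665, -0.1701, 0.1048]
orientation: [0.187, -3.13, -0.005]
force: [-0.7, 0.4, -1.0]
opening: 0.0548
gripper_force: 15.0
```

```bash
python3 - <<'E'
from h import *
import go; go.go(.4697,-.1707,.0635,96.9)
a=robot.read_camera("scene");b=robot.read_camera("top")
np.savez("s2.npz",im=a[0],d=a[1]);np.savez("t2.npz",im=b[0],d=b[1])
f=lambda i,u,v,s=50:cv2.resize(i[v-s:v+s,u-s:u+s],(400,400),interpolation=cv2.INTER_CUBIC)
save("c5.png",np.hstack([f(a[0],290,270),f(b[0],345,235)]))
E
```

```text
t 6.0 pos [ 0.4665 -0.1701  0.1048] yaw 96.82 q6 -2.14 open 0.0548 
d [-0.0034 -0.0011  0.0412] rot [ 0.0038 -0.0059 -0.0013]
```

View pics/c5.png

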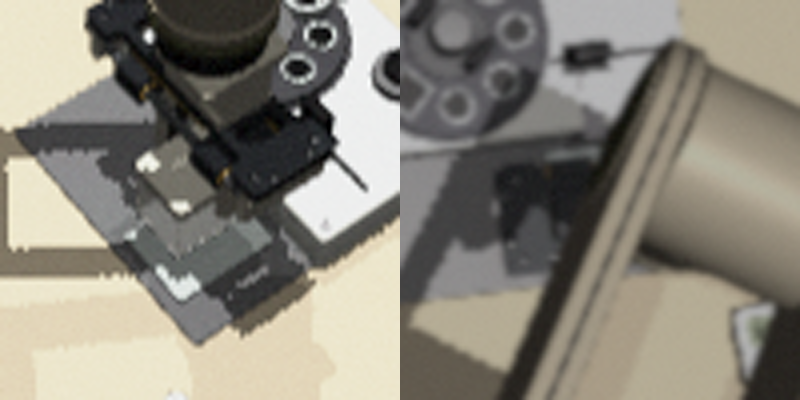

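c5 shows the clear box hanging over the pad: lid at crop (180,180) left, pad beneath at (200,255). It lines up well. I'll let it settle before lowering.

Emit:
move_arm:
  deltas: [0,0,0.03,0,0,0,0.3,0,0,0.03,0,0,0,0.3,0,0,0.03,0,0,0,0.3,0,0,0.03,0,0,0,0.3]

```text
t: 6.6
tool_pos: [0.4704, -0.1713, 0.081]
orientation: [-0.189, 3.134, -0.001]
force: [0.6, 0.5, -0.4]
opening: 0.0548
gripper_force: 15.0
```

```bash
python3 - <<'E'
from h import *
import go; go.go(.4697,-.1707,.063,96.9)
p=np.array(robot.read_state()["tool_pos"])
a=robot.read_camera("scene"); np.savez("s3.npz",im=a[0],d=a[1]); im,d=a
# lid points: true lid centre should be at TCP -> camera offset
C=cloud("scene",d); h=p[2]-.0505+.065
hsv=cv2.cvtColor(im,cv2.COLOR_RGB2HSV)
m=(d>0)&(np.hypot(C[...,0]-p[0],C[...,1]-p[1])<.055)&(abs(C[...,2]-h)<.006)
P=C[m]; print(m.sum(),P.mean(0),P.min(0),P.max(0),h)
E
```

```text
t 6.6 pos [ 0.4704 -0.1713  0.081 ] yaw 96.89 q6 -2.14 open 0.0548 
d [0.0006 0.0007 0.018 ] rot [-0.001   0.0016 -0.0001]
227 [ 0.44906155 -0.17621145  0.09377469] [ 0.42602269 -0.21797667  0.08951764] [ 0.48486382 -0.13794944  0.09972142] 0.09550769420051247
```

Emit:
move_arm:
  deltas: [0,0,0.01,0,0,0,0.3,0,0,0.018,0,0,0,0.3,0,0,0.0185,0,0,0,0.3,0,0,0.0185,0,0,0,0.3,0,0,0.0185,0,0,0,0.9,0,0,0.0185,0,0,0,0.9,0,0,0.0185,0,0,0,0.9]

```text
t: 7.52
tool_pos: [0.4695, -0.1709, 0.061]
orientation: [0.189, -3.136, -0.0]
force: [0.1, -0.2, 0.9]
opening: 0.0798
gripper_force: 0.0
```

Emit:
move_arm:
  deltas: [0,0,0,0,0,0,0.9,0,0,-0.03,0,0,0,0.9,0,0,-0.08,0,0,0,0.9,0,0,-0.12,0,0,0,0.9,0,0,-0.12,0,0,0,0.9]

```text
t: 8.15
tool_pos: [0.4719, -0.1721, 0.1855]
orientation: [-0.188, 3.129, -0.006]
force: [-0.2, 0.7, -0.9]
opening: 0.0837
gripper_force: 0.0
```

```bash
python3 go.py .589 -.055 .185 51.9
```

```text
t 8.15 pos [ 0.4719 -0.1721  0.1855] yaw 96.89 q6 -2.14 open 0.0837 
d [-0.1303  0.1022  0.0009] rot [-0.0014  0.0077  0.7852]
```

Emit:
move_arm:
  deltas: [-0.05,0.04,0,0,0,0.18,0.9,-0.1,0.08,0,0,0,0.36,0.9,-0.131,0.102,0,0,0,0.54,0.9,-0.131,0.102,0,0,0,0.72,0.9,-0.131,0.102,0,0,0,0.785,0.9,-0.131,0.102,0,0,0,0.785,0.9]

```text
t: 8.9
tool_pos: [0.5868, -0.0537, 0.1796]
orientation: [-1.023, -2.968, 0.001]
force: [0.2, 0.0, 0.2]
opening: 0.0839
gripper_force: 0.0
```

```bash
python3 - <<'E'
from h import *
import go; go.go(.589,-.055,.115,51.9)
a=robot.read_camera("scene");b=robot.read_camera("top")
np.savez("s4.npz",im=a[0],d=a[1]);np.savez("t4.npz",im=b[0],d=b[1])
for n,(im,d) in(("scene",a),("top",b)):
    C=cloud(n,d); hsv=cv2.cvtColor(im,cv2.COLOR_RGB2HSV)
    m=(d>0)&(np.hypot(C[...,0]-.47,C[...,1]+.17)<.06)&(C[...,2]>.066)&(C[...,2]<.088)
    if m.sum()>20:
        P=C[m]; print(n,m.sum(),cv2.minAreaRect((P[:,:2]*1000).astype(np.float32)),np.median(P[:,2]))
    K,R,t=cam(n); q=K@(R@np.array([.47,-.17,.05])+t); print(q[:2]/q[2])
f=lambda i,u,v,s=50:cv2.resize(i[v-s:v+s,u-s:u+s],(400,400),interpolation=cv2.INTER_CUBIC)
save("c6.png",np.hstack([f(a[0],290,260),f(b[0],335,215)]))
E
```

```text
t 8.9 pos [ 0.5868 -0.0537  0.1796] yaw 51.96 q6 -1.09 open 0.0839 
d [-0.0027  0.0004  0.0646] rot [-0.001  -0.0019  0.001 ]
scene 455 ((465.2776184082031, -174.6011199951172), (81.27876281738281, 57.54316329956055), 6.1969828605651855) 0.07495690279853337
[289.61706414 271.64037656]
top 62 ((473.5292663574219, -180.14208984375), (88.4654541015625, 37.912208557128906), 33.12306213378906) 0.0759098500995341
[346.08441118 235.67053004]
```

View pics/c6.png

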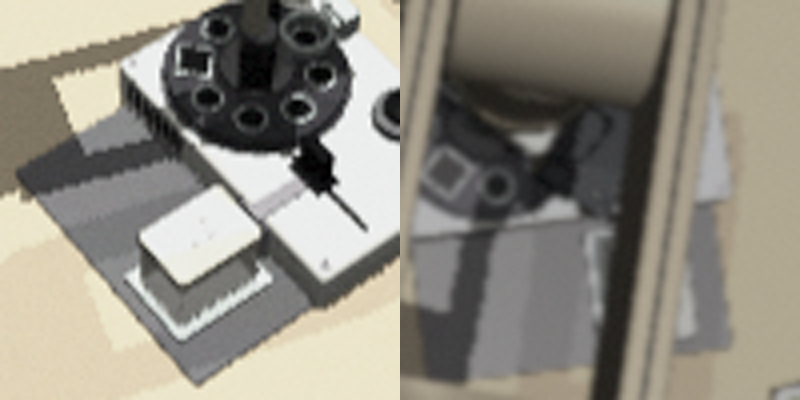

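c6 shows the box upright on the pad, centred and square: lid at crop (200,235), with an even pad margin all round. The square window is at (195,60), tabs out. Next I'll lower onto the hub tabs.

Emit:
move_arm:
  deltas: [0,0,0.03,0,0,0,0.9,0,0,0.06,0,0,0,0.9,0,0,0.083,0,0,0,0.9,0,0,0.083,0,0,0,0.9,0,0,0.083,0,0,0,0.9]

```text
t: 9.62
tool_pos: [0.5879, -0.0542, 0.0992]
orientation: [1.024, 2.969, 0.0]
force: [0.2, -0.7, 0.1]
opening: 0.0838
gripper_force: 0.0
```

```bash
python3 go.py .589 -.055 .099 51.9
```

```text
t 9.62 pos [ 0.5879 -0.0542  0.0992] yaw 51.93 q6 -1.09 open 0.0838 
d [-0.0014  0.0001  0.0002] rot [0.0005 0.001  0.0005]
```

Now squeeze, and watch the opening (44 mm is fully in).

Emit:
move_arm:
  deltas: [-0.001,0,0,0,0,0,0.3,-0.001,0,0,0,0,0,0.3,-0.001,0,0,0,0,0,0.3,-0.001,0,0,0,0,0,0.3,-0.001,0,0,0,0,0,0.3,-0.001,0,0,0,0,0,0.3]
  squeeze: 25

```text
t: 10.38
tool_pos: [0.5901, -0.0529, 0.0995]
orientation: [1.023, 2.967, 0.006]
force: [6.7, 9.9, 3.0]
opening: 0.042
gripper_force: 25.0
```

Emit:
move_arm:
  deltas: [-0.001,0.003,0,0,0,0,0.3,-0.001,0.003,0,0,0,0,0.3]

```text
t: 10.62
tool_pos: [0.5906, -0.0527, 0.0994]
orientation: [-1.024, -2.969, 0.001]
force: [-6.4, 2.2, 12.5]
opening: 0.042
gripper_force: 25.1
```

Emit:
move_arm:
  deltas: [0,0,0,0,0,0,0.3,0,0,0,0,0,0.1,0.3,0,0,0,0,0,0.25,0.3,0,0,0,0,0,0.4,0.3,0,0,0,0,0,0.55,0.3,0,0,0,0,0,0.7,0.3,0,0,0,0,0,0.785,0.3,0,0,0,0,0,0.785,0.3]

```text
t: 11.62
tool_pos: [0.5914, -0.0522, 0.0994]
orientation: [2.084, 2.35, 0.002]
force: [-0.8, 4.1, 8.5]
opening: 0.0416
gripper_force: 25.1
```

```bash
python3 - <<'E'
from h import *
import go; go.go(.589,-.055,.099,6.9)
s=robot.read_state(); print(s["force"],s["wrist_torque"])
a=robot.read_camera("scene")[0]
f=lambda i,u,v,s=40:cv2.resize(i[v-s:v+s,u-s:u+s],(500,500),interpolation=cv2.INTER_CUBIC)
save("c7.png",f(a,305,225))
E
```

```text
t 11.62 pos [ 0.5914 -0.0522  0.0994] yaw 6.88 q6 -0.3 open 0.0416 
d [-0.0025 -0.0027  0.0004] rot [ 0.0013 -0.0006 -0.0003]
[-0.76118061  4.07150378  8.47100286] [0.66794567 0.34049014 0.05216996]
```

View pics/c7.png

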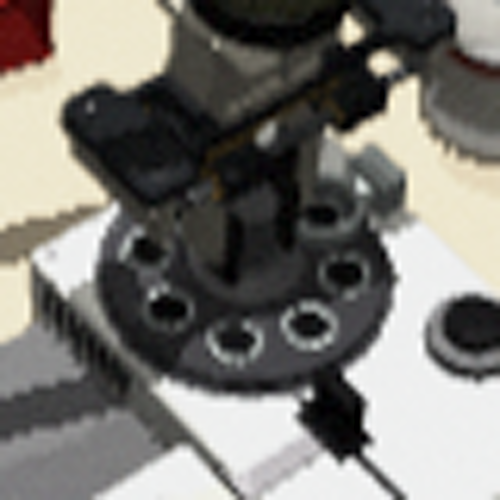

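c7 shows that the wheel has turned. The windows still visible, from (147,247) to (345,270), are all round, so the square has moved clockwise out of view behind the gripper. The tabs are in. I'll do the next two clicks.

Emit:
move_arm:
  deltas: [0,0,0,0,0,0.15,0.3,0,0,0,0,0,0.3,0.3,0,0,0,0,0,0.45,0.3,0,0,0,0,0,0.6,0.3,0,0,0,0,0,0.75,0.3,0,0,0,0,0,0.785,0.3,0,0,0,0,0,0.93,0.3,0,0,0,0,0,1.08,0.3,0,0,0,0,0,1.23,0.3,0,0,0,0,0,1.38,0.3,0,0,0,0,0,1.53,0.3,0,0,0,0,0,1.57,0.3]

```text
t: 13.18
tool_pos: [0.5929, -0.0534, 0.0995]
orientation: [3.135, 0.186, 0.007]
force: [7.0, -0.8, 1.7]
opening: 0.0421
gripper_force: 25.0
```

Emit:
move_arm:
  deltas: [0,0,0,0,0,0,0.3,0,0,0,0,0,0,0.3]

```text
t: 13.42
tool_pos: [0.5929, -0.0534, 0.0995]
orientation: [3.134, 0.191, 0.007]
force: [7.0, -0.0, 1.7]
opening: 0.0422
gripper_force: 25.0
```

```bash
python3 - <<'E'
from h import *
import go; go.go(.591,-.0525,.099,-83.1)
s=robot.read_state(); print(s["force"],s["wrist_torque"])
E
```

```text
t 13.43 pos [ 0.5929 -0.0534  0.0995] yaw -83.03 q6 1.27 open 0.0422 
d [-0.0018 -0.0011  0.0005] rot [ 0.0016 -0.0046  0.0013]
[ 6.99253363e+00 -4.44061077e-03  1.72108229e+00] [-0.12216298 -1.06654557  0.00953954]
```

Emit:
move_arm:
  deltas: [0,0,0,0,0,0,0.9,0,0,0,0,0,0,0.9,0,0,0,0,0,0,0.9,0,0,0,0,0,0,0.9,0,0,0,0,0,0,0.9,0,0,-0.04,0,0,0,0.9,0,0,-0.09,0,0,0,0.9,0,0,-0.12,0,0,0,0.9,0,0,-0.12,0,0,0,0.9]

```text
t: 14.55
tool_pos: [0.5926, -0.0532, 0.2216]
orientation: [3.134, 0.191, 0.009]
force: [-0.1, 0.2, -0.4]
opening: 0.0838
gripper_force: 0.0
```

```bash
python3 - <<'E'
from h import *
import go; go.go(.578,-.1576,.2,-83.1)
a=robot.read_camera("scene")[0]
f=lambda i,u,v,s=40:cv2.resize(i[v-s:v+s,u-s:u+s],(500,500),interpolation=cv2.INTER_CUBIC)
save("c8.png",f(a,315,230))
E
```

```text
t 14.55 pos [ 0.5926 -0.0532  0.2216] yaw -83.02 q6 1.27 open 0.0838 
d [-0.0273  0.1018  0.0216] rot [ 0.0018 -0.0055  0.0014]
```

View pics/c8.png

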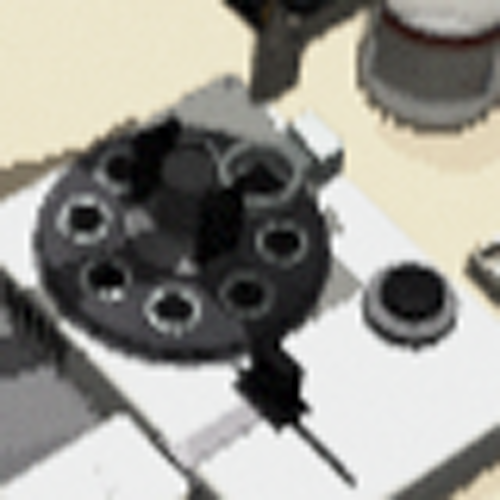

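c8 shows the tabs out, with their line along the photometer's y axis. Six round windows are visible, none of them square, and there is a dark, angular shape inside the ring at (262,180). I'll confirm that from the top camera once the arm is aside. Next is the position above the shutter fin at (275,385).

Emit:
move_arm:
  deltas: [-0.01,0.04,0,0,0,-0.17,0.45,-0.02,0.08,0,0,0,-0.35,0.45,-0.0265,0.1,0,0,0,-0.53,0.45,-0.0265,0.1,0.03,0,0,-0.71,0.45,-0.0265,0.1,0.06,0,0,-0.89,0.45,-0.0265,0.1,0.09,0,0,-1.07,0.45,-0.0265,0.1,0.09,0,0,-1.25,0.45,-0.0265,0.1,0.09,0,0,-1.43,0.45,-0.0265,0.1,0.09,0,0,-1.57,0.45,-0.0265,0.1,0.09,0,0,-1.57,0.45,-0.0265,0.1,0.09,0,0,-1.57,0.45]
  squeeze: 12

```text
t: 15.98
tool_pos: [0.5759, -0.1551, 0.1268]
orientation: [-2.085, -2.347, 0.001]
force: [0.2, 0.0, -0.4]
opening: 0.0417
gripper_force: 0.0
```

```bash
python3 - <<'E'
from h import *
import go; go.go(.579,-.156,.080,6.9)
a=robot.read_camera("scene")[0];b=robot.read_camera("top")[0]
f=lambda i,u,v,s=40:cv2.resize(i[v-s:v+s,u-s:u+s],(400,400),interpolation=cv2.INTER_CUBIC)
save("c9.png",np.hstack([f(a,315,235),f(b,310,190)]))
E
```

```text
t 15.97 pos [ 0.5759 -0.1551  0.1268] yaw 6.75 q6 -0.47 open 0.0417 
d [-0.0013  0.0031  0.0468] rot [-0.0019 -0.0009 -0.0026]
```

View pics/c9.png

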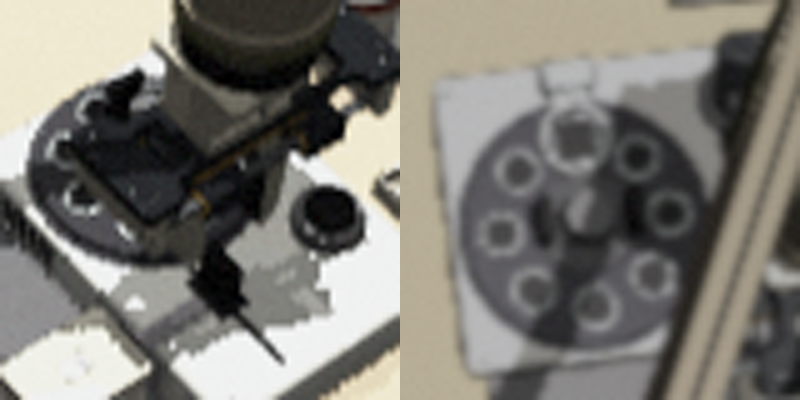

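c9 (top, right half) shows the lens ring at (575,132) with the square window inside it. All seven other windows are round and the tabs are out, so step 2 is done. Now lower over the fin and grip it.

Emit:
move_arm:
  deltas: [-0.001,0.001,0.025,0,0,0,0.45,-0.001,0.001,0.048,0,0,0,0.45,-0.001,0.001,0.048,0,0,0,0.45,-0.001,0.001,0.048,0,0,0,0.05,-0.001,0.001,0.048,0,0,0,0.05,-0.001,0.001,0.048,0,0,0,0.05,-0.001,0.001,0.048,0,0,0,0.05]

```text
t: 16.95
tool_pos: [0.5791, -0.1563, 0.0812]
orientation: [2.081, 2.35, 0.003]
force: [4.0, 1.1, -1.4]
opening: 0.0118
gripper_force: 12.0
```

```bash
python3 go.py .584 -.203 .080 6.9
```

```text
t 16.95 pos [ 0.5791 -0.1563  0.0812] yaw 6.93 q6 -0.47 open 0.0118 
d [-0.0469 -0.0008  0.0012] rot [0.003  0.0009 0.0006]
```

Emit:
move_arm:
  deltas: [-0.01,0,0,0,0,0,0.05,-0.022,0,0,0,0,0,0.05,-0.034,0,0,0,0,0,0.05,-0.044,0,0,0,0,0,0.05,-0.047,0,0,0,0,0,0.05,-0.047,0,0,0,0,0,0.05]

```text
t: 17.7
tool_pos: [0.5846, -0.2012, 0.081]
orientation: [-2.082, -2.352, -0.006]
force: [3.9, 11.6, 4.9]
opening: 0.0121
gripper_force: 12.0
```

Emit:
move_arm:
  deltas: [0.002,0,0,0,0,0,0.45,0.002,0,0,0,0,0,0.45,0.002,0,0,0,0,0,0.45,0.002,0,-0.03,0,0,0,0.45,0.002,0,-0.06,0,0,0,0.45,0.002,0,-0.06,0,0,0,0.45]

```text
t: 18.45
tool_pos: [0.5849, -0.202, 0.1433]
orientation: [2.08, 2.348, 0.002]
force: [-0.6, 0.1, -0.3]
opening: 0.042
gripper_force: 0.0
```

```bash
python3 - <<'E'
from h import *
np.set_printoptions(precision=4,suppress=True)
import go; go.go(.669,-.144,.12,6.9)
for n in("scene","top"):
    im,d=robot.read_camera(n); C=cloud(n,d)
    v=im.max(-1)
    m=(d>0)&(np.hypot(C[...,0]-.668,C[...,1]+.145)<.025)&(C[...,2]>.057)&(v<70)
    P=C[m]; print(n,m.sum(),P[:,:2].mean(0) if m.sum() else 0,np.ptp(P,0),np.median(P[:,2]))
    f=im[125:285,250:410]; save("b_%s.png"%n,cv2.resize(f,(400,400)))
import cv2
save("c10.png",np.hstack([cv2.imread("pics/b_scene.png")[...,::-1],cv2.imread("pics/b_top.png")[...,::-1]]))
E
```

```text
t 18.45 pos [ 0.5849 -0.202   0.1433] yaw 6.92 q6 -0.54 open 0.042 
d [0.0476 0.0903 0.0236] rot [0.0045 0.0029 0.0003]
scene 31 [ 0.6749 -0.1574] [0.0313 0.0434 0.0169] 0.06275158188531853
top 188 [ 0.6636 -0.1478] [0.04   0.0435 0.4707] 0.0709942521861213
```

View pics/c10.png

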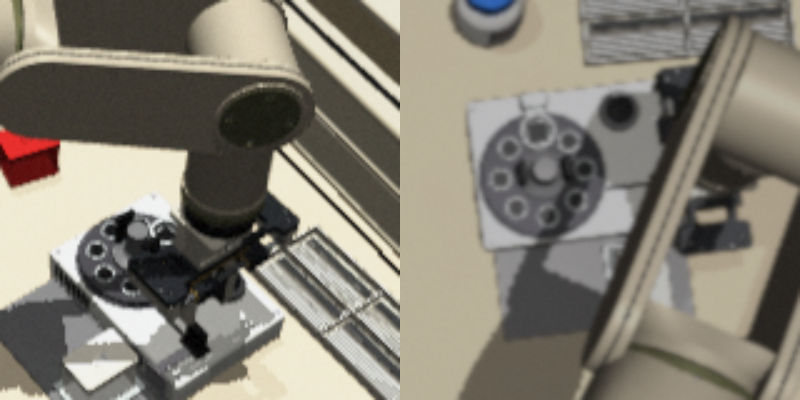

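c10 shows the fin slid to the far right at (195,335) in the scene view, and the button clear at (617,108) in the top view. The box is still standing. That was the tenth picture. Next, move above the button with the fingers shut.

Emit:
move_arm:
  deltas: [0.025,0.045,0,0,0,0,0,0.0476,0.09,0,0,0,0,0,0.0476,0.09,0.03,0,0,0,0,0.0476,0.09,0.05,0,0,0,0,0.0476,0.09,0.05,0,0,0,0,0.0476,0.09,0.05,0,0,0,0]

```text
t: 19.3
tool_pos: [0.6665, -0.1433, 0.0905]
orientation: [-2.084, -2.351, 0.0]
force: [0.5, -0.5, 1.1]
opening: 0.0005
gripper_force: 0.0
```

```bash
python3 go.py .669 -.144 .075 6.9
```

```text
t 19.3 pos [ 0.6665 -0.1433  0.0905] yaw 6.88 q6 -0.41 open 0.0005 
d [-0.0009  0.0024  0.0155] rot [-0.      0.     -0.0003]
```

Emit:
move_arm:
  deltas: [0,0.001,0.01,0,0,0,0,0,0.001,0.014,0,0,0,0,0,0.001,0.016,0,0,0,0,0,0.001,0.016,0,0,0,0]

```text
t: 19.8
tool_pos: [0.6688, -0.1433, 0.0771]
orientation: [2.081, 2.349, 0.001]
force: [-5.4, -0.2, 15.3]
opening: 0.0003
gripper_force: 7.5
```

15 N up with the tool stalled means the button is at its stop. Hold briefly, then lift.

Emit:
move_arm:
  deltas: [0,0,0.001,0,0,0,0,0,0,0.001,0,0,0,0]

```text
t: 20.05
tool_pos: [0.6689, -0.1434, 0.0771]
orientation: [2.081, 2.349, 0.001]
force: [-8.7, 1.2, 20.1]
opening: 0.0003
gripper_force: 10.1
```

Emit:
move_arm:
  deltas: [0,0,-0.02,0,0,0,0,0,0,-0.06,0,0,0,0,0,0,-0.12,0,0,0,0,0,0,-0.15,0,0,0,0,0,0,-0.15,0,0,0,0]

```text
t: 20.68
tool_pos: [0.6696, -0.1432, 0.2278]
orientation: [2.079, 2.347, 0.005]
force: [-0.3, -0.2, 0.3]
opening: 0.0006
gripper_force: 0.0
```

```bash
python3 - <<'E'
from h import *
np.set_printoptions(precision=4,suppress=True)
import go; go.go(.65,.05,.25,6.9)
for n in("scene","top"):
    im,d=robot.read_camera(n); C=cloud(n,d)
    for nm,x,y,r,lo in(("button",.668,-.145,.012,.05),("fin",.584,-.202,.03,.066),("lid",.47,-.171,.05,.066)):
        m=(d>0)&(np.hypot(C[...,0]-x,C[...,1]-y)<r)&(C[...,2]>lo)&(C[...,2]<.095)
        P=C[m]
        if len(P)>5: print(n,nm,len(P),cv2.minAreaRect((P[:,:2]*1000).astype(np.float32)),np.median(P[:,2]))
E
```

```text
t 20.68 pos [ 0.6696 -0.1432  0.2278] yaw 6.93 q6 -0.41 open 0.0006 
d [ 0.1941  0.004  -0.0227] rot [0.0064 0.0027 0.0006]
scene button 35 ((667.159423828125, -146.68421936035156), (19.08933448791504, 22.067359924316406), 56.693153381347656) 0.07117764146648863
scene fin 65 ((582.9042358398438, -201.83261108398438), (27.734092712402344, 14.216849327087402), 88.3949966430664) 0.08379242257129035
scene lid 452 ((466.95599365234375, -174.4786376953125), (79.26927947998047, 57.70039367675781), 7.175622463226318) 0.07465809458035172
top button 27 ((669.0970458984375, -144.9930419921875), (20.8337459564209, 12.301238059997559), 0.7379871606826782) 0.07229458072062327
top fin 48 ((583.2183837890625, -195.75550842285156), (12.437688827514648, 25.430627822875977), 7.523228645324707) 0.08722792213575574
```

```bash
python3 -c "
from plant import robot
print(robot.read_state()['dq'].round(3)); print(robot.close_job())"
```

```text
[ 0.001  0.023  0.029 -0.001 -0.002 -0.   ]
the job is handed in; nothing more can be done
None
```

I handed the job in at about 21 s, with all four steps done in order: box on the pad, square window locked under the lens ring, shutter slid to its stop, and read button pressed and released. No verdict came back; the least certain figure is the shutter travel, which the arm measured as 45 mm but the cameras put at about 42 mm (over 40 mm needed).

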